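# Tighten a kitchen tap nut: hand-tight, then an eighth turn with the wrench

## Task

The new drinking-water tap on the kitchen worktop still has a loose brass nut at its foot. First spin the nut clockwise (seen from above) by its wings, by hand and without the wrench, until it comes to its stop; then put the open-ended wrench on the nut's hexagon and, with the wrench only, tighten it a further eighth of a turn clockwise. Let go, leave the wrench lying flat on the worktop, on the nut or beside it, and leave the mug, the mill and the jar where they stand.

Things in the scene. Friction and masses are not known exactly. Their poses are not given: they have to be found in the camera images.
- tap: Fixed steel tap: upright pillar 26 mm in diameter, 94 mm high. Origin on the pillar's axis (also the nut's axis) at the worktop, z up; the spout runs along the tap's own +x. A flat drip tray, fixed, 10 mm high, covers x = 85 to 225 mm and y = -70 to 70 mm of its frame.
- spout_end (a point): Lower end of the tap's spout, 140 mm from the axis, 65 mm high. The level spout is 18 mm thick, its top 92 mm high; it does not turn.
- hex (a point): Centre of the hexagon of the brass captive nut at the tap's foot: 46 mm across flats, 53 across corners, 3 to 20 mm above the worktop. Axes turn with the nut, z up; two flats face its +y and -y, the others follow every 60 degrees, so the wrench fits in six directions. With the nut at its stop the axes coincide with the tap's (wings square to the spout).
- wing_a (a point): On the nut's wing at its own +y, 43 mm from the axis, 40 mm high; the other wing is alike, at -y. Each is an upright plate 11 mm thick (along the nut's x), from a collar of 21 mm radius to 55 mm from the axis, 29 to 51 mm above the worktop. At the start this wing is the one on the robot's side of the tap.
- nut (a joint): Free run of the nut about the pillar, rad, growing clockwise seen from above (falling yaw): 1.6 is the stop (hand-tight), it starts between 0 and 0.6. Turns easily, at about 0.12 N m. The nut does not rise or sink.
- nip (a joint): How far the nut has been tightened beyond hand-tight, rad, growing clockwise, 0 at the start, an eighth of a turn is 0.785. It yields only to about 0.9 N m, once the free run is at its stop, and stays where it is left. Nut yaw relative to tap = 1.6 - free run - nip.
- wrench: Loose aluminium open-ended wrench, 0.2 to 0.4 kg, 14 mm thick, lying flat. Origin under the middle of its mouth (on the nut's axis when seated), z up. The mouth opens to +x, 48.5 mm wide from its bottom at x = -28 to x = 14 mm, flaring to x = 28 mm; head 86 mm wide. Slid along the worktop it fits the hexagon and passes below the wings.
- handle (a point): Place to grip the wrench's handle, 88 mm behind the mouth's centre, at half thickness (7 mm above its underside). The handle is 26 mm wide and runs along the wrench's -x, from 48 to 185 mm behind the mouth's centre. The centre of mass lies about 65 mm behind it.
- mug: White ceramic mug, 80 mm in diameter, 90 mm high, its handle at its own +y reaching some 70 mm from the axis; origin under its centre. A bystander.
- mill: Dark wooden pepper mill, 52 mm in diameter, 150 mm high; origin under its centre. A bystander.
- jar: White ceramic jar with a steel lid, 72 mm in diameter, 110 mm high; origin under its centre. A bystander.
There are look-alikes about, which are no part of the job. Of the things that look like the wrench, take the one that is nearest to the robot's base at the start.

How it is judged:
By the outcome, as a careful person would: the job done as asked, in the order asked, and still so for the second after the job is handed in, with the robot touching nothing.
It also fails if it takes over 69 s, if anything falls off the work surface, if the arm or the gripper's body presses on something with over 40 N, if the wrist force passes 120 N, or if a joint passes its speed limit or range.

## Robot

A 6-joint arm with a two-finger parallel gripper is mounted at the origin on the work surface. World frame = base frame: x ahead of the robot, y to its left, z up, the work surface at z = 0. Lengths are in m, angles in rad, forces in N, time in s.
With the tool pointing down it reaches from about 0.3 to 0.875 m from the base axis. Payload 6.4 kg.
Tool frame: the origin (TCP) lies midway between the tips of the shut fingers; the grasp point (between the pads) lies ctrl.hold_point_z behind it (ctrl.hold_point_z is the distance from the TCP to the grasp point, in m); z points along the fingers, y is the line along which they close (so a half turn about z gives the same grasp; the last joint's range is limited). The gripper opens to 88 mm and grips with 3 to 60 N. Pads are 18 mm wide; open, the fingers measure 123 mm over their backs; the gripper's body (75 mm by 187 mm) begins 45 mm behind the grasp point.
Start: joints at [1.077, 0.181, 1.607, -0, 1.354, -0.206], TCP at [0.163, 0.551, 0.239] pointing down, gripper open.
Joint ranges: [-2.99, 2.99], [-0.89, 2.07], [0.3, 2.58], [-1.14, 4.28], [0, 2.63], [-3.12, 3.12]. Speed limits (rad/s): [2.57, 2.57, 3.01, 3.14, 3.14, 3.14].

## Interface

Orientations are given as a 3x3 rotation matrix whose columns are the frame's x, y, z axes.
In Python, from plant import get_obs, optics, ctrl, spotter gives the robot as it stands.
- The arm moves only by the tool drive_tool, never from a script. Its argument "steps" is one flat list of numbers, 5 for each row, row after row: the closure, from -1 (fully open) to 1 (shut), then the shift along the world's x, y, z scaled (see below), then the turn about the world's z scaled (see below). A call has 1 to 8 rows; each row shifts and turns the commanded pose from where the row before left it; what a row does not reach is not made up. The controller multiplies each number of a shift by 0.4 m and each number of a turn by 30 degrees. A row lasts 1/10 s, in which the tool goes at most 50 mm and 8.59 degrees, less where a joint would pass 70% of its speed; a pose out of reach is approached as far as the arm can. A call with a number of a shift or a turn outside -1 to 1 is refused whole. A call with a gripper value outside its range is refused whole. The fingers move at their own pace and stop on an object; the grip force is fixed at half the most. Time passes only in rows, so rows that do not move let the fingers close. It gives the time, the measured TCP pose, the force, the opening and the grip force at its end, in the units of the state.
- get_obs(): the state, without advancing time (a new reading comes with each control period).
- optics.get_image(name): name is "scene" or "top" or "wrist"; returns a dict with "pixels" (400x640x3 uint8, blue, green, red), "intrinsics" (3x3 intrinsics, pixels), "k1" (the pictures are not rectified: a ray, as slopes to the right and down, at radius r is drawn at 1 + k1 r^2 times it, then the intrinsics apply), "extrinsics" (4x4, takes a point from camera to world coordinates); the wrist camera has in their place "T_tool_cam" (4x4, takes a point from camera to tool coordinates, whose origin is the TCP and whose axes are the flange's). Camera axes: x right, y up, looking along -z (the intrinsics and any distortion apply to the point x, -y, -z); pixel columns grow to the right and rows downward; lengths in m; the calibration is good to about 2 mm. A picture is of the moment at which its call begins: read the wrist's pose just before it. There is no depth.
- ctrl.close_job(): hands the job in; it is judged then, once.
Trained networks look in the newest picture that a camera, given by its name, has taken for a name from the list of things; names that differ only in an ending like _2 or _b are one class to them, and where a whole thing is asked for, a point or a joint stands for the part that bears it (a point fixed in the world has none). Each returns a list of dicts, best first, with "p" (0 to 1); they miss things now and then, are a little off and sometimes report something else, mostly with a low value. They report only what shows in the picture. A call takes as long as a camera call. They do not tell look-alikes from the thing itself.
- spotter.find_in(camera, label): "bbox" ([left, top, right, bottom] as shares, 0 to 1, of the picture: columns of its width, rows of its height, round what is visible of it).
The state is a dict: "time_s": time; "joints": joint angles; "qvel": joint speeds; "effort": joint torques, N m; "ee_pos": TCP position; "orientation": TCP orientation; "contact_force": force on the tool from outside, world axes, zero at the start; "wrist_torque": the same for the moment, N m; "opening": opening from 0.0 (shut) to 1.0 (fully open); "gripper_force": force on a finger pad.
Only numpy, scipy, OpenCV 4.12 (cv2) and the standard library are available. Lean on these libraries where they do the work, as an engineer would, in place of code of your own. Each camera call takes 0.05 s, during which the arm holds its last target. There are 200 camera calls.

## Working session

There is one attempt and no reset: what is moved stays moved. The work goes in short steps, Python scripts to look and compute and a tool call to move; the robot and the scene stay as the last step left them, time stands still between calls to the robot, and variables do not carry over. Pictures are saved under pics/ and viewed, at most 10 in all, crops included, and the job is handed in when it is done.

Besides the shell and the picture viewer there is one more tool, called after "Call:" as a command line: name --argument value ..., lists and objects as JSON in quotes. drive_tool: Moves the arm, as the interface text tells. Its arguments: {"type":"object","properties":{"steps":{"type":"array","items":{"type":"number","minimum":-1,"maximum":1}}},"required":["steps"]}

```bash
ls; mkdir -p pics; cat > h.py <<'E'
import numpy as np, cv2
from plant import get_obs, optics, ctrl, spotter
def cam(name):
    o=get_obs(); d=optics.get_image(name)
    if 'extrinsics' in d: T=np.array(d['extrinsics'])
    else:
        W=np.eye(4); W[:3,:3]=np.array(o['orientation']); W[:3,3]=o['ee_pos']; T=W@np.array(d['T_tool_cam'])
    return dict(img=np.array(d['pixels']),K=np.array(d['intrinsics']),k1=d['k1'],T=T)
def ray(c,u,v):
    K=c['K']; p=cv2.undistortPoints(np.array([[[u,v]]],float),K,np.array([c['k1'],0,0,0.]))[0,0]
    return c['T'][:3,3], c['T'][:3,:3]@np.array([p[0],-p[1],-1])
def at_z(c,u,v,z):
    o,d=ray(c,u,v); return o+d*(z-o[2])/d[2]
def proj(c,P):
    P=np.atleast_2d(P); q=(P-c['T'][:3,3])@c['T'][:3,:3]; q=q*[1,-1,-1]
    s=q[:,:2]/q[:,2:]; s=s*(1+c['k1']*(s**2).sum(1,keepdims=True))
    return s@c['K'][:2,:2].T+c['K'][:2,2]
E
python3 - <<'E'
from h import *
o=get_obs();print({k:np.round(v,3).tolist() for k,v in o.items()},ctrl.hold_point_z)
for n in('top','scene'):
    c=cam(n);cv2.imwrite(f'pics/{n}0.png',c['img']);print(n,c['T'][:3,3].round(3),c['k1'])
    for l in('tap','nut','wrench','mug','mill','jar'):
        for r in spotter.find_in(n,l):
            b=np.array(r['bbox'])*[640,400,640,400]
            print(l,round(r['p'],2),b.round().astype(int),at_z(c,(b[0]+b[2])/2,(b[1]+b[3])/2,0.007).round(3))
E
```

```text
pics
{'time_s': 0.0, 'joints': [1.077, 0.182, 1.608, 0.0, 1.354, -0.206], 'qvel': [-0.0, 0.002, 0.001, 0.0, 0.001, -0.0], 'effort': [-0.0, -43.385, -34.186, 0.07, 0.038, -0.0], 'ee_pos': [0.163, 0.551, 0.238], 'orientation': [[-0.959, 0.284, -0.001], [0.284, 0.959, -0.001], [0.0, -0.002, -1.0]], 'contact_force': [0.821, -0.17, -0.735], 'wrist_torque': [-0.003, 0.048, -0.005], 'gripper_force': 0.0, 'opening': 1.0} 0.0187
top [0.376 0.098 1.237] 0.007868719573331412
tap 0.95 [342 141 396 218] [ 0.695 -0.074  0.007]
nut 0.69 [348 195 369 222] [ 0.603 -0.036  0.007]
wrench 0.56 [172 149 205 219] [0.696 0.493 0.007]
wrench 0.55 [249 215 275 283] [0.485 0.263 0.007]
wrench 0.44 [342 141 394 218] [ 0.696 -0.069  0.007]
mug 0.75 [347 195 375 224] [ 0.601 -0.043  0.007]
mug 0.67 [421 202 463 236] [ 0.565 -0.295  0.007]
mill 0.76 [437 155 465 183] [ 0.725 -0.336  0.007]
jar 0.89 [238 160 266 192] [0.717 0.296 0.007]
scene [ 1.238 -0.016  1.166] 0.02058119664048883
tap 0.79 [241 186 302 279] [ 0.689 -0.076  0.007]
tap 0.18 [270 187 294 214] [ 0.586 -0.03   0.007]
nut 0.72 [270 187 295 214] [ 0.587 -0.028  0.007]
wrench 0.66 [359 133 390 187] [0.493 0.291 0.007]
wrench 0.59 [443 173 479 235] [0.704 0.514 0.007]
mug 0.71 [177 182 217 219] [ 0.537 -0.292  0.007]
mill 0.83 [166 226 200 264] [ 0.681 -0.339  0.007]
jar 0.85 [377 192 409 233] [0.691 0.299 0.007]
```

```bash
python3 - <<'E'
import cv2
a=cv2.imread('pics/top0.png');cv2.imwrite('pics/t1.png',cv2.resize(a[120:300,150:480],None,fx=2.42,fy=2.42,interpolation=cv2.INTER_CUBIC))
a=cv2.imread('pics/scene0.png');cv2.imwrite('pics/s1.png',cv2.resize(a[110:290,150:480],None,fx=2.42,fy=2.42,interpolation=cv2.INTER_CUBIC))
E
```

```text
(no output)
```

View pics/t1.png

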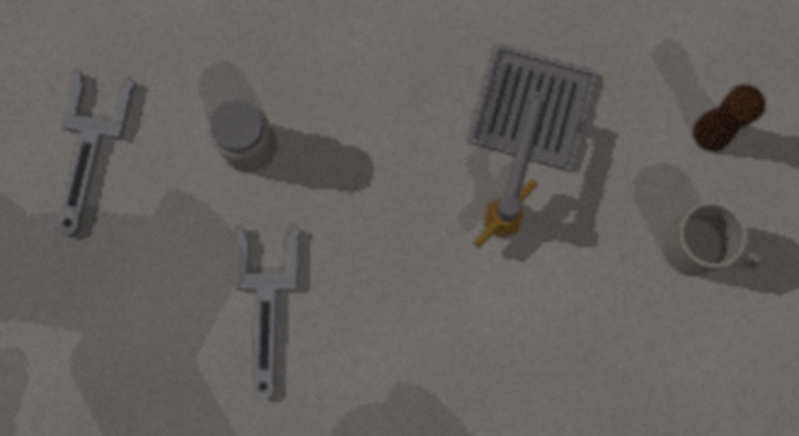

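View pics/s1.png

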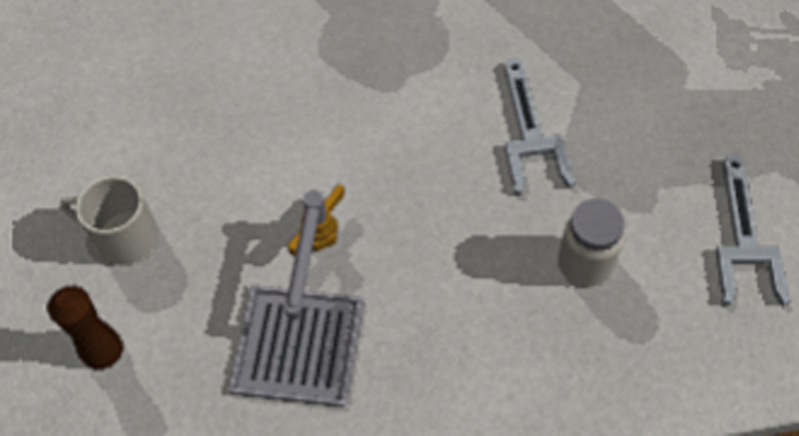

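The top view shows the tap pillar at crop (509,210), with the spout running up and slightly right. The near wing tip is at (480,243) and the far one at (533,184). The nearer wrench has its prong tips at (240,228) and (296,232) and its handle end at (264,395). The second wrench, to the upper left, is the look-alike.

```bash
python3 - <<'E'
from h import *
A={'top':dict(pil=((509,208),.094),ca=((500,45),.01),cb=((602,73),.01),cc=((573,170),.01),cd=((471,142),.01),wa=((478,243),.051),wb=((534,183),.051),we=((264,400),.014),wj=((268,285),.014),pl=((240,226),.014),pr=((297,230),.014),sp=((540,86),.092)),
'scene':dict(pil=((315,198),.094),ca=((349,405),.01),cb=((225,394),.01),cc=((250,287),.01),cd=((363,298),.01),wa=((340,187),.051),wb=((293,250),.051),we=((514,62),.014),wj=((532,145),.014),pl=((573,186),.014),pr=((518,193),.014),sp=((292,306),.092))}
for n in A:
    c=cam(n)
    for k,((u,v),z) in A[n].items(): print(n,k,at_z(c,150+u/2.42,(120 if n=='top' else 110)+v/2.42,z).round(4))
E
```

```text
top pil [ 0.5948 -0.0324  0.094 ]
top ca [ 0.832  -0.0401  0.01  ]
top cb [ 0.79   -0.1737  0.01  ]
top cc [ 0.6591 -0.1274  0.01  ]
top cd [0.6997 0.0036 0.01  ]
top wa [0.5601 0.0029 0.051 ]
top wb [ 0.6341 -0.0701  0.051 ]
top we [0.3777 0.2704 0.014 ]
top wj [0.5191 0.2661 0.014 ]
top pl [0.5952 0.3018 0.014 ]
top pr [0.5883 0.2296 0.014 ]
top sp [ 0.7472 -0.0778  0.092 ]
scene pil [ 0.6055 -0.03    0.094 ]
scene ca [ 0.8406 -0.0301  0.01  ]
scene cb [ 0.8001 -0.1713  0.01  ]
scene cc [ 0.6674 -0.1279  0.01  ]
scene cd [0.7085 0.0077 0.01  ]
scene wa [0.5701 0.0027 0.051 ]
scene wb [ 0.6478 -0.067   0.051 ]
scene we [0.3926 0.273  0.014 ]
scene wj [0.5317 0.2649 0.014 ]
scene pl [0.6037 0.3023 0.014 ]
scene pr [0.6005 0.2295 0.014 ]
scene sp [ 0.7407 -0.0752  0.092 ]
```

Call:
drive_tool --steps '[1, 0.07, -0.1, 0, -0.06, 1, 0.07, -0.1, 0, -0.06, 1, 0.07, -0.1, 0, -0.06, 1, 0.07, -0.1, 0, -0.06, 1, 0.07, -0.1, 0, -0.06, 1, 0.07, -0.1, 0, -0.06, 1, 0.07, -0.1, 0, -0.06, 1, 0.07, -0.1, 0, -0.06]'

```text
time_s: 1.6
ee_pos: [0.3881, 0.2297, 0.2391]
orientation: [[-0.858, 0.514, 0.001], [0.514, 0.858, 0.0], [-0.001, 0.001, -1.0]]
contact_force: [1.2, 0.3, -0.4]
opening: 0.298
gripper_force: 0.0
```

Call:
drive_tool --steps '[1, 0.07, -0.1, 0, -0.06, 1, 0.07, -0.1, 0, -0.06, 1, 0, 0, 0, 0, 1, 0, 0, 0, 0, 1, 0, 0, 0, 0]'

```text
time_s: 2.1
ee_pos: [0.4426, 0.1521, 0.2386]
orientation: [[-0.825, 0.566, -0.001], [0.566, 0.825, 0.0], [0.001, -0.0, -1.0]]
contact_force: [-0.4, -0.6, 1.2]
opening: 0.006
gripper_force: 0.0
```

```bash
python3 - <<'E'
from h import *
o=get_obs();print(o['time_s'],np.round(o['ee_pos'],4),np.round(o['joints'],3),np.round(o['orientation'],3))
d=optics.get_image('wrist');print(np.round(d['T_tool_cam'],3))
c=cam('wrist');cv2.imwrite('pics/w1.png',c['img'])
print(proj(c,[[.602,-.032,.094],[.385,.27,.014],[.6,.23,.014]]))
E
```

```text
2.1 [0.4426 0.1521 0.2386] [ 0.076 -0.065  1.866  0.     1.341 -0.893] [[-0.825  0.566 -0.001]
 [ 0.566  0.825  0.   ]
 [ 0.001 -0.    -1.   ]]
[[ 0.001  0.957  0.291  0.076]
 [ 1.    -0.001 -0.    -0.   ]
 [ 0.     0.291 -0.957 -0.146]
 [ 0.     0.     0.     1.   ]]
[[267.13807973 380.48546613]
 [378.58615669  69.49799648]
 [438.61245373 237.13367866]]
```

View pics/w1.png

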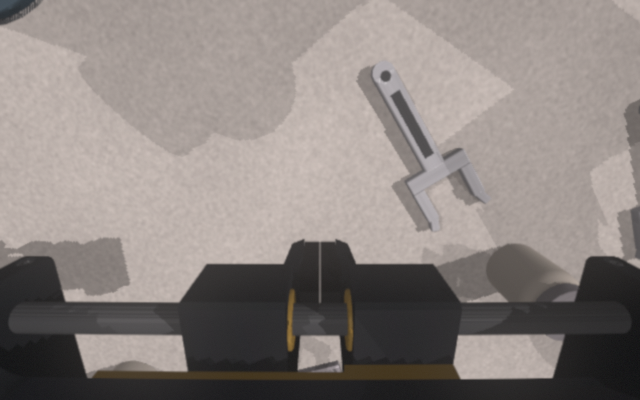

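The wrist view shows the target wrench, with its hole at (385,76) and prong tips at (436,229) and (484,200). The tap is hidden under the gripper, so I'll move beyond it for a view with the wrist camera.

```bash
python3 - <<'E'
from h import *
c=cam('wrist')
for u,v in((385,76),(380,65),(436,229),(484,200),(409,186),(465,152),(437,170)): print(at_z(c,u,v,.014).round(4))
for r in spotter.find_in('wrist','wrench'): print(r['p'],(np.array(r['bbox'])*[640,400,640,400]).round())
E
```

```text
[0.3947 0.2725 0.014 ]
[0.3819 0.2738 0.014 ]
[0.5881 0.2328 0.014 ]
[0.5876 0.3007 0.014 ]
[0.5193 0.2322 0.014 ]
[0.5205 0.3079 0.014 ]
[0.521 0.27  0.014]
0.91 [630. 108. 640. 260.]
0.58 [372.  60. 490. 228.]
```

Call:
drive_tool --steps '[1, 0.08, -0.08, 0.015, 0, 1, 0.08, -0.08, 0.015, 0, 1, 0.08, -0.08, 0.015, 0, 1, 0.08, -0.08, 0.015, 0, 1, 0.08, -0.08, 0.015, 0, 1, 0.08, -0.08, 0.015, 0, 1, 0.08, -0.08, 0.015, 0, 1, 0, 0, 0, 0]'

```text
time_s: 3.1
ee_pos: [0.6698, -0.076, 0.2799]
orientation: [[-0.823, 0.568, 0.001], [0.568, 0.823, -0.001], [-0.001, -0.001, -1.0]]
contact_force: [-1.5, -0.3, 0.0]
opening: 0.008
gripper_force: 0.0
```

Call:
drive_tool --steps '[1, 0, 0, 0, 0, 1, 0, 0, 0, 0]'

```text
time_s: 3.3
ee_pos: [0.6665, -0.071, 0.2803]
orientation: [[-0.825, 0.565, -0.001], [0.565, 0.825, 0.001], [0.001, -0.0, -1.0]]
contact_force: [0.7, -0.0, 0.1]
opening: 0.005
gripper_force: 0.0
```

```bash
python3 - <<'E'
from h import *
o=get_obs();print(o['time_s'],np.round(o['ee_pos'],4),np.round(o['qvel'],3))
c=cam('wrist');cv2.imwrite('pics/w2.png',c['img']);np.save('w2.npy',c,allow_pickle=True)
print(proj(c,[[.602,-.032,.094]]))
E
```

```text
3.3 [ 0.6665 -0.071   0.2803] [ 0.005 -0.017  0.008 -0.001 -0.003 -0.001]
[[315.82369    105.93398793]]
```

View pics/w2.png

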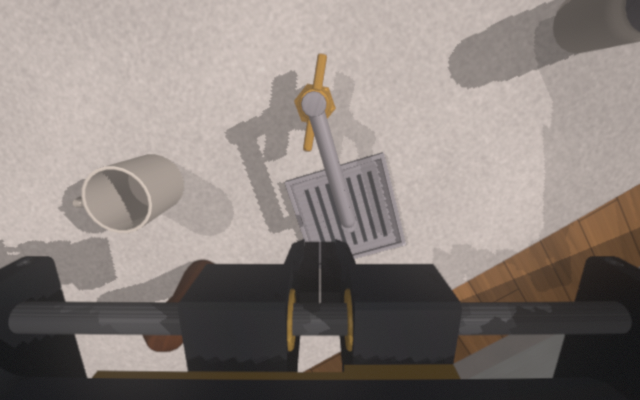

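The pillar top is at (314,103), close to where I predicted. The near wing tip is at (322,54) and the far one at (307,150). The tray corners are at (285,183), (385,153) and (404,242).

```bash
python3 - <<'E'
from h import *
c=np.load('w2.npy',allow_pickle=True).item()
for n,u,v,z in(('pil',314,103,.094),('wa',322,54,.051),('wb',307,151,.051),('cd',385,153,.01),('cc',285,183,.01),('ca',404,242,.01),('spoutend',347,225,.092)): print(n,at_z(c,u,v,z).round(4))
# tap fit across views: bundle with per-camera px offsets
from scipy.optimize import least_squares
def pts(x,y,t,n):
    R=lambda a:np.array([[np.cos(a),-np.sin(a)],[np.sin(a),np.cos(a)]])
    T=R(t)@np.array([[0,0],[.225,.07],[.225,-.07],[.085,-.07],[.085,.07]]).T
    N=R(n)@np.array([[0,.055],[0,-.055]]).T
    P=np.hstack([T,N]).T+[x,y]
    return np.c_[P,[.094,.01,.01,.01,.01,.051,.051]]
w=np.array([(314,103),(404,242),(np.nan,np.nan),(285,183),(385,153),(322,54),(307,151)],float)
top=np.array([(509,208),(500,45),(602,73),(573,170),(471,142),(478,243),(534,183)])/2.42+[150,120]
sc=np.array([(315,198),(349,405),(225,394),(250,287),(363,298),(340,187),(293,250)])/2.42+[150,110]
for nm,ob,cc in(('w',w,c),('top',top,cam('top')),('scene',sc,cam('scene'))):
    f=lambda p:np.nan_to_num(proj(cc,pts(*p))-ob).ravel()
    r=least_squares(f,[.6,-.03,-.3,.8]);print(nm,r.x.round(4),np.abs(r.fun).max().round(2),'free run',round(1.6-(r.x[3]-r.x[2]),3))
E
```

```text
pil [ 0.5986 -0.0319  0.094 ]
wa [0.5602 0.0044 0.051 ]
wb [ 0.6384 -0.0705  0.051 ]
cd [0.7028 0.0092 0.01  ]
cc [ 0.661  -0.1249  0.01  ]
ca [ 0.8292 -0.0343  0.01  ]
spoutend [ 0.7296 -0.0765  0.092 ]
w [ 0.599  -0.0327 -0.3057  0.8071] 2.6 free run 0.487
top [ 0.5974 -0.0341 -0.3244  0.7932] 1.07 free run 0.482
scene [ 0.6069 -0.0326 -0.3071  0.8485] 1.41 free run 0.444
```

Call:
drive_tool --steps '[1, -0.11, 0.03, 0, -0.1, 1, -0.11, 0.03, 0, -0.1, 1, -0.11, 0.03, 0, -0.12, 1, 0, 0, 0, 0, 1, 0, 0, -0.12, 0, 1, 0, 0, -0.12, 0, 1, 0, 0, -0.12, 0, 1, 0, 0, 0, 0]'

```text
time_s: 4.25
ee_pos: [0.5307, -0.0349, 0.1309]
orientation: [[-0.719, 0.695, -0.011], [0.695, 0.719, 0.003], [0.01, -0.005, -1.0]]
contact_force: [-1.6, -0.5, -0.9]
opening: 0.005
gripper_force: 0.0
```

Call:
drive_tool --steps '[1, 0, 0, -0.12, 0, 1, 0, 0, -0.1, 0, 1, 0, 0, -0.02, 0, 1, 0, 0, 0, 0, 1, 0, 0, 0, 0]'

```text
time_s: 4.75
ee_pos: [0.5375, -0.0371, 0.0436]
orientation: [[-0.719, 0.696, 0.004], [0.696, 0.719, -0.001], [-0.004, 0.002, -1.0]]
contact_force: [0.8, -0.3, 0.6]
opening: 0.003
gripper_force: 0.0
```

```bash
python3 - <<'E'
from h import *
ax=np.array([.598,-.033]);p=np.array([.5375,-.037])
for phi in [136,128,120,112,104,96,88,84,80,76,72,70]:
    a=np.deg2rad(phi);r=np.array([np.cos(a),np.sin(a)]);t=np.array([np.sin(a),-np.cos(a)])
    q=ax+.043*r-.023*t;print(phi,q.round(4),((q-p)/.4).round(3));p=q
E
```

```text
136 [ 0.5511 -0.0197] [0.034 0.043]
128 [ 0.5534 -0.0133] [0.006 0.016]
120 [ 0.5566 -0.0073] [0.008 0.015]
112 [ 0.5606 -0.0017] [0.01  0.014]
104 [0.5653 0.0032] [0.012 0.012]
96 [0.5706 0.0074] [0.013 0.011]
88 [0.5765 0.0108] [0.015 0.009]
84 [0.5796 0.0122] [0.008 0.003]
80 [0.5828 0.0133] [0.008 0.003]
76 [0.5861 0.0143] [0.008 0.002]
72 [0.5894 0.015 ] [0.008 0.002]
70 [0.5911 0.0153] [0.004 0.001]
```

Call:
drive_tool --steps '[1, 0.01, 0.01, -0.01, 0, 1, 0, 0, 0, 0, 1, 0, 0, 0, 0]'

```text
time_s: 5.05
ee_pos: [0.54, -0.0326, 0.0377]
orientation: [[-0.719, 0.695, 0.002], [0.695, 0.719, -0.0], [-0.001, 0.001, -1.0]]
contact_force: [-0.2, -0.3, -0.1]
opening: 0.004
gripper_force: 0.0
```

Call:
drive_tool --steps '[1, 0.014, 0.016, 0, 0, 1, 0.014, 0.016, 0, 0, 1, 0.003, 0.008, 0, -0.13, 1, 0.003, 0.008, 0, -0.13, 1, 0.004, 0.008, 0, -0.13, 1, 0.004, 0.007, 0, -0.13, 1, 0.005, 0.007, 0, -0.13, 1, 0.005, 0.007, 0, -0.13]'

```text
time_s: 5.85
ee_pos: [0.5601, -0.0014, 0.0367]
orientation: [[-0.381, 0.925, -0.001], [0.925, 0.381, -0.0], [-0.0, -0.001, -1.0]]
contact_force: [-2.0, -2.3, 1.3]
opening: 0.007
gripper_force: 1.2
```

Call:
drive_tool --steps '[1, 0.006, 0.006, 0, -0.13, 1, 0.006, 0.006, 0, -0.13, 1, 0.007, 0.006, 0, -0.13, 1, 0.007, 0.005, 0, -0.13, 1, 0, 0, 0, 0]'

```text
time_s: 6.35
ee_pos: [0.5707, 0.008, 0.0367]
orientation: [[-0.12, 0.993, -0.0], [0.993, 0.12, 0.0], [0.0, -0.0, -1.0]]
contact_force: [-0.9, -0.1, 0.0]
opening: 0.003
gripper_force: 0.6
```

```bash
python3 - <<'E'
from h import *
o=get_obs();print(o['time_s'],np.round(o['ee_pos'],4),np.round(o['contact_force'],2),np.round(o['wrist_torque'],2))
c=cam('top');cv2.imwrite('pics/t2.png',cv2.resize(c['img'][130:240,310:420],None,fx=5,fy=5,interpolation=cv2.INTER_CUBIC))
E
```

```text
6.35 [0.5707 0.008  0.0367] [-0.89 -0.05  0.05] [-0.09  0.17  0.04]
```

View pics/t2.png

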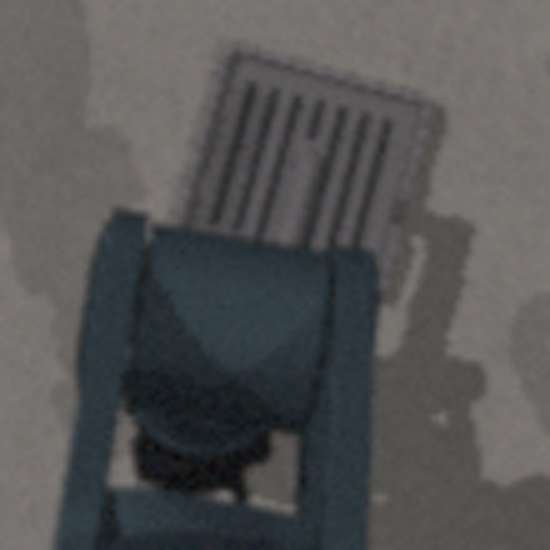

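The arm hides the nut from the top camera, so I'll go on by feel. The pushing force so far matches the free run.

Call:
drive_tool --steps '[1, 0.007, 0.004, 0, -0.13, 1, 0.007, 0.004, 0, -0.13, 1, 0.007, 0.003, 0, -0.13, 1, 0, 0, 0, 0]'

```text
time_s: 6.8
ee_pos: [0.5786, 0.0124, 0.0365]
orientation: [[0.082, 0.997, -0.001], [0.997, -0.082, 0.001], [0.001, -0.001, -1.0]]
contact_force: [-0.8, 1.2, 1.2]
opening: 0.003
gripper_force: 0.8
```

Call:
drive_tool --steps '[1, 0.004, 0.002, 0, -0.06, 1, 0.004, 0.002, 0, -0.06, 1, 0, 0, 0, 0]'

```text
time_s: 7.1
ee_pos: [0.5817, 0.0136, 0.0365]
orientation: [[0.143, 0.99, -0.001], [0.99, -0.143, 0.0], [0.0, -0.001, -1.0]]
contact_force: [-2.0, 1.5, 0.4]
opening: 0.003
gripper_force: 1.0
```

Call:
drive_tool --steps '[1, 0.004, 0.001, 0, -0.06, 1, 0.004, 0.001, 0, -0.06, 1, 0, 0, 0, 0]'

```text
time_s: 7.4
ee_pos: [0.585, 0.0145, 0.0366]
orientation: [[0.206, 0.979, -0.0], [0.979, -0.206, 0.0], [0.0, -0.0, -1.0]]
contact_force: [-1.7, 1.1, 0.6]
opening: 0.002
gripper_force: 1.0
```

Call:
drive_tool --steps '[1, 0.004, 0.001, 0, -0.06, 1, 0, 0, 0, 0]'

```text
time_s: 7.6
ee_pos: [0.5866, 0.0148, 0.0366]
orientation: [[0.236, 0.972, -0.0], [0.972, -0.236, 0.0], [0.0, -0.0, -1.0]]
contact_force: [-1.8, 2.7, 0.4]
opening: 0.004
gripper_force: 1.1
```

Call:
drive_tool --steps '[1, 0.004, 0.001, 0, -0.06, 1, 0, 0, 0, 0]'

```text
time_s: 7.8
ee_pos: [0.5883, 0.0151, 0.0366]
orientation: [[0.267, 0.964, -0.0], [0.964, -0.267, 0.0], [0.0, -0.0, -1.0]]
contact_force: [-0.9, 2.1, 0.5]
opening: 0.004
gripper_force: 1.1
```

Call:
drive_tool --steps '[1, 0.004, 0, 0, -0.06, 1, 0, 0, 0, 0]'

```text
time_s: 8.0
ee_pos: [0.5899, 0.015, 0.0366]
orientation: [[0.297, 0.955, -0.0], [0.955, -0.297, 0.0], [0.0, -0.0, -1.0]]
contact_force: [-1.7, 1.3, 0.2]
opening: 0.004
gripper_force: 1.1
```

Call:
drive_tool --steps '[1, 0.003, 0, 0, -0.04, 1, 0, 0, 0, 0]'

```text
time_s: 8.2
ee_pos: [0.5912, 0.015, 0.0366]
orientation: [[0.319, 0.948, -0.0], [0.948, -0.319, 0.0], [0.0, -0.0, -1.0]]
contact_force: [-2.0, 1.6, 0.4]
opening: 0.008
gripper_force: 1.1
```

Call:
drive_tool --steps '[1, 0.003, 0, 0, 0, 1, 0, 0, 0, 0]'

```text
time_s: 8.4
ee_pos: [0.5924, 0.0148, 0.0366]
orientation: [[0.318, 0.948, -0.0], [0.948, -0.318, -0.0], [-0.0, -0.0, -1.0]]
contact_force: [-1.8, 1.7, -0.8]
opening: 0.002
gripper_force: 1.1
```

Call:
drive_tool --steps '[1, 0.003, -0.001, 0, 0, 1, 0, 0, 0, 0]'

```text
time_s: 8.6
ee_pos: [0.5937, 0.0146, 0.0367]
orientation: [[0.319, 0.948, 0.0], [0.948, -0.319, 0.0], [0.0, 0.0, -1.0]]
contact_force: [-2.0, 3.0, 0.3]
opening: 0.004
gripper_force: 1.1
```

Call:
drive_tool --steps '[1, 0.003, -0.001, 0, 0, 1, 0, 0, 0, 0]'

```text
time_s: 8.8
ee_pos: [0.5943, 0.0145, 0.0365]
orientation: [[0.319, 0.948, -0.001], [0.948, -0.319, 0.001], [0.0, -0.001, -1.0]]
contact_force: [-3.0, 3.9, 1.3]
opening: 0.006
gripper_force: 2.3
```

Call:
drive_tool --steps '[1, 0.003, -0.001, 0, 0, 1, 0, 0, 0, 0]'

```text
time_s: 9.0
ee_pos: [0.5948, 0.0145, 0.0364]
orientation: [[0.318, 0.948, -0.003], [0.948, -0.318, 0.001], [0.0, -0.003, -1.0]]
contact_force: [-5.7, 4.5, 3.6]
opening: 0.002
gripper_force: 3.8
```

```bash
python3 - <<'E'
from h import *
c=cam('scene');cv2.imwrite('pics/s2.png',cv2.resize(c['img'][160:300,220:340],None,fx=5,fy=4.2,interpolation=cv2.INTER_CUBIC))
E
```

```text
(no output)
```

View pics/s2.png

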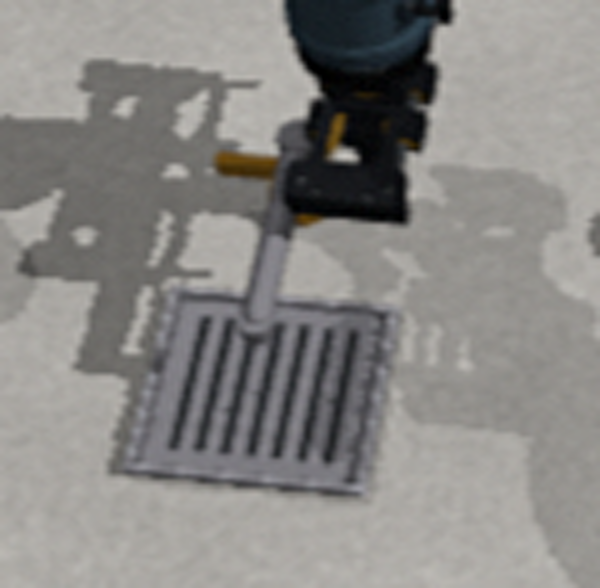

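Both the force rise and the wing's angle in this view, roughly square to the spout at (215–280,163), say the nut is at its stop. I'll back off and go to the wrench.

Call:
drive_tool --steps '[1, -0.05, 0.017, 0, 0, 1, 0, 0, 0.12, 0, 1, 0, 0, 0.12, 0, 1, 0, 0, 0.12, 0, -1, -0.01, 0.045, 0, 0.28, -1, -0.02, 0.05, 0, 0.28, -1, -0.02, 0.05, 0, 0.28, -1, -0.02, 0.05, 0, 0.28]'

```text
time_s: 9.85
ee_pos: [0.5488, 0.0986, 0.1816]
orientation: [[-0.264, 0.964, 0.003], [0.964, 0.264, -0.001], [-0.002, 0.003, -1.0]]
contact_force: [0.3, 0.5, -0.9]
opening: 0.343
gripper_force: 0.0
```

Call:
drive_tool --steps '[-1, -0.02, 0.05, 0, 0.28, -1, -0.02, 0.05, 0, 0.28, -1, -0.02, 0.05, 0, 0.28, -1, -0.02, 0.05, 0, 0.28, -1, -0.02, 0.05, 0, 0.28, -1, -0.02, 0.05, 0, 0.28, -1, -0.02, 0.05, 0, 0.28, -1, -0.02, 0.05, 0, 0.28]'

```text
time_s: 10.65
ee_pos: [0.4848, 0.2591, 0.1814]
orientation: [[-0.992, 0.13, 0.003], [0.13, 0.992, -0.0], [-0.003, 0.0, -1.0]]
contact_force: [-0.7, -0.1, 1.1]
opening: 0.997
gripper_force: 0.0
```

Call:
drive_tool --steps '[-1, 0, 0, 0, 0.1, -1, 0, 0, 0, 0, -1, 0, 0, 0, 0]'

```text
time_s: 10.95
ee_pos: [0.4847, 0.2583, 0.1811]
orientation: [[-0.996, 0.085, 0.002], [0.085, 0.996, -0.0], [-0.002, 0.0, -1.0]]
contact_force: [0.8, 0.1, 0.4]
opening: 1.0
gripper_force: 0.0
```

```bash
python3 - <<'E'
from h import *
o=get_obs();print(o['time_s'],np.round(o['ee_pos'],4),np.round(o['joints'],3),o['orientation'][1].round(3) if hasattr(o['orientation'],'round') else o['orientation'])
c=cam('top');s=cam('wrist')
a=cv2.resize(c['img'][140:240,320:420],None,fx=5,fy=5,interpolation=cv2.INTER_CUBIC)
cv2.imwrite('pics/t3.png',a);cv2.imwrite('pics/w3.png',s['img']);np.save('w3.npy',s,allow_pickle=True)
E
```

```text
10.95 [0.4847 0.2583 0.1811] [ 2.740e-01  1.820e-01  1.728e+00 -1.000e-03  1.230e+00 -1.211e+00] [ 0.085  0.996 -0.   ]
```

View pics/t3.png

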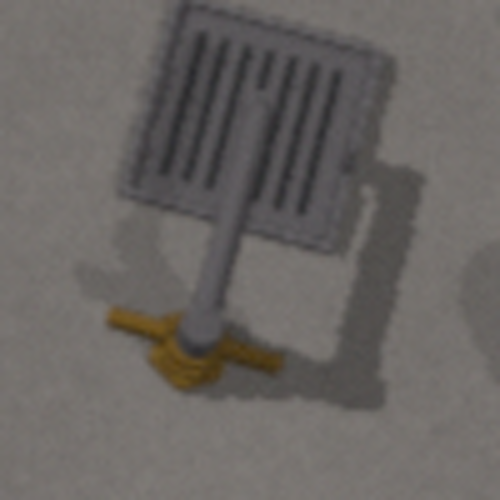

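The wings run from (108,318) to (282,363), parallel to the tray's front edge, so the nut is at its stop. Next I'll grip the wrench.

Call:
drive_tool --steps '[-1, -0.024, 0.028, 0, 0.11, -1, 0, 0, -0.1, 0, -1, 0, 0, -0.1, 0, -1, 0, 0, -0.1, 0, -1, 0, 0, -0.1, 0, -1, 0, 0, -0.02, 0, -1, 0, 0, 0, 0, -1, 0, 0, 0, 0]'

```text
time_s: 11.85
ee_pos: [0.476, 0.27, 0.0145]
orientation: [[-1.0, 0.027, 0.003], [0.027, 1.0, 0.001], [-0.003, 0.001, -1.0]]
contact_force: [0.8, -0.9, -0.7]
opening: 0.999
gripper_force: 0.0
```

```bash
python3 - <<'E'
from h import *
c=cam('top')
for n,u,v,z in(('a',108,316,.051),('b',283,363,.051),('pil',203,328,.094)): print(n,at_z(c,320+u/5,140+v/5,z).round(4))
ob=np.array([(203,328),(182,0),(392,57),(335,252),(120,190),(106,317),(284,364)])/5+[320,140]
from scipy.optimize import least_squares
R=lambda a:np.array([[np.cos(a),-np.sin(a)],[np.sin(a),np.cos(a)]])
def pts(x,y,t,n):
    P=np.hstack([R(t)@np.array([[0,0],[.225,.07],[.225,-.07],[.085,-.07],[.085,.07]]).T,R(n)@np.array([[0,.055],[0,-.055]]).T]).T+[x,y]
    return np.c_[P,[.094,.01,.01,.01,.01,.051,.051]]
r=least_squares(lambda p:(proj(c,pts(*p))-ob).ravel(),[.6,-.03,-.3,-.3]);print(r.x.round(4),r.fun.round(1))
E
```

```text
a [0.6129 0.0187 0.051 ]
b [ 0.5816 -0.0853  0.051 ]
pil [ 0.5959 -0.0333  0.094 ]
[ 0.5966 -0.0334 -0.3271 -0.2878] [ 0.  -0.2  0.  -1.4 -0.1 -0.4 -0.3  1.3 -0.   0.7  0.2  0.   0.1  0. ]
```

Call:
drive_tool --steps '[-1, 0, 0, -0.02, 0, -1, 0, 0, -0.008, 0, -1, 0, 0, 0, 0, -1, 0, 0, 0, 0]'

```text
time_s: 12.3
ee_pos: [0.4744, 0.2698, 0.0017]
orientation: [[-1.0, 0.026, 0.0], [0.026, 1.0, 0.0], [-0.0, 0.0, -1.0]]
contact_force: [0.3, -0.3, 0.8]
opening: 1.001
gripper_force: 0.0
```

Call:
drive_tool --steps '[1, 0, 0, 0, 0, 1, 0, 0, 0, 0, 1, 0, 0, 0, 0, 1, 0, 0, 0, 0, 1, 0, 0, 0, 0, 1, 0, 0, 0, 0, 1, 0, 0, 0, 0, 1, 0, 0, 0, 0]'

```text
time_s: 13.1
ee_pos: [0.4744, 0.2698, 0.0015]
orientation: [[-1.0, 0.026, 0.0], [0.026, 1.0, 0.0], [-0.0, 0.0, -1.0]]
contact_force: [0.3, 1.8, -1.0]
opening: 0.298
gripper_force: 0.5
```

```bash
python3 - <<'E'
from h import *
o=get_obs();print(o['time_s'],np.round(o['ee_pos'],4),np.round(o['contact_force'],2),o['opening'],o['gripper_force'],np.round(o['orientation'],3)[:,1])
s=cam('wrist');cv2.imwrite('pics/w4.png',s['img'])
c=cam('top');cv2.imwrite('pics/t4.png',cv2.resize(c['img'][200:300,220:320],None,fx=5,fy=5,interpolation=cv2.INTER_CUBIC))
b=np.hstack([cv2.resize(s['img'],(400,250)),cv2.resize(c['img'][200:300,230:310],(312,390))[:250*1]] ) if 0 else None
A=np.zeros((400,800,3),np.uint8);A[:250,:400]=cv2.resize(s['img'],(400,250));A[:,400:]=cv2.resize(c['img'][200:300,220:320],(400,400),interpolation=cv2.INTER_CUBIC);cv2.imwrite('pics/c4.png',A)
E
```

```text
13.1 [0.4744 0.2698 0.0015] [ 0.31  1.81 -0.95] 0.29804174664000455 0.49934372305870056 [0.026 1.    0.   ]
```

View pics/c4.png

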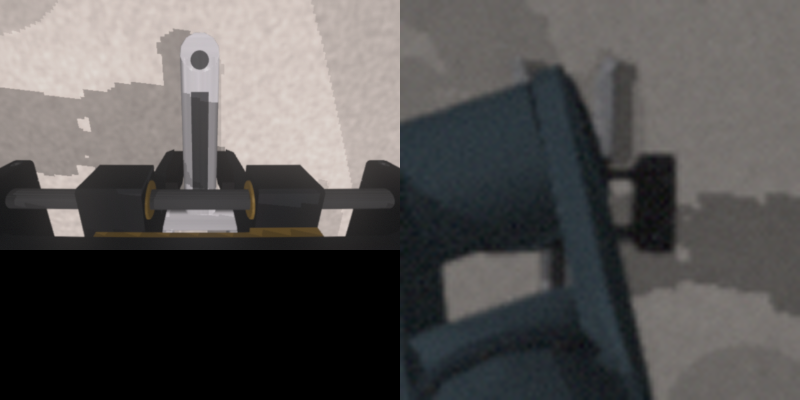

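The gripper holds the handle, with an opening of 26 mm, and it is centred between the fingers. The handle end is at (200,34) in the half-size wrist view.

```bash
python3 - <<'E'
from h import *
s=cam('wrist');o=get_obs();g=cv2.cvtColor(s['img'],cv2.COLOR_BGR2GRAY)
print(g[40:75:2,320])
e=at_z(s,320,54,.014);h=at_z(s,320,96,.014);print(e,h,np.hypot(*(e-o['ee_pos'])[:2]),np.hypot(*(h-o['ee_pos'])[:2]),o['gripper_force'])
E
```

```text
[196 197 199 200 200 197 188 195 200 200 196 194 195 195 196 195 194 194]
[0.37931698 0.27234118 0.014     ] [0.3950164  0.27196267 0.014     ] 0.09514757621374147 0.07944363339171191 29.998902082443237
```

Call:
drive_tool --steps '[1, 0, 0, 0, 0, 1, 0, 0, 0, 0, 1, -0.03, -0.02, 0, -0.08, 1, -0.04, -0.05, 0, -0.1, 1, 0, -0.08, 0, -0.1, 1, 0, -0.08, 0, -0.1, 1, 0, -0.08, 0, -0.1, 1, 0, -0.08, 0, -0.05]'

```text
time_s: 14.05
ee_pos: [0.4461, 0.1128, 0.0015]
orientation: [[-0.954, 0.3, -0.0], [0.3, 0.954, 0.0], [0.0, 0.0, -1.0]]
contact_force: [0.8, -1.0, -1.9]
opening: 0.293
gripper_force: 30.0
```

Call:
drive_tool --steps '[1, 0.002, -0.062, 0, 0, 1, 0.002, -0.062, 0, 0, 1, 0.002, -0.062, 0, 0, 1, 0.002, -0.062, 0, 0, 1, 0, 0, 0, 0, 1, 0, 0, 0, 0]'

```text
time_s: 14.65
ee_pos: [0.4495, 0.0143, 0.0015]
orientation: [[-0.954, 0.301, -0.0], [0.301, 0.954, -0.0], [0.0, -0.0, -1.0]]
contact_force: [0.1, -0.8, -1.0]
opening: 0.29
gripper_force: 30.0
```

```bash
python3 - <<'E'
from h import *
o=get_obs();print(o['time_s'],np.round(o['ee_pos'],4),np.round(o['contact_force'],2),np.round(o['orientation'],3)[:,1])
c=cam('top');s=cam('scene')
A=np.zeros((400,800,3),np.uint8);A[:,:400]=cv2.resize(c['img'][170:270,300:400],(400,400),interpolation=cv2.INTER_CUBIC);A[:,400:]=cv2.resize(s['img'][130:230,240:340],(400,400),interpolation=cv2.INTER_CUBIC);cv2.imwrite('pics/c5.png',A)
E
```

```text
14.65 [0.4495 0.0143 0.0015] [ 0.12 -0.83 -1.02] [ 0.301  0.954 -0.   ]
```

View pics/c5.png

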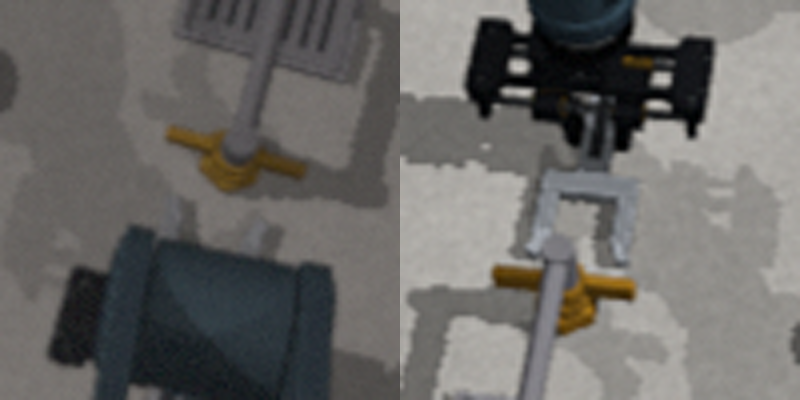

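The top view shows the wrench mouth facing the hexagon, with prong tips at (177,198) and (260,215) and the hexagon at (232,170). It is aligned, so I'll slide it on.

Call:
drive_tool --steps '[1, 0.035, -0.0115, 0, 0, 1, 0.035, -0.0115, 0, 0, 1, 0.02, -0.0065, 0, 0, 1, 0, 0, 0, 0]'

```text
time_s: 15.15
ee_pos: [0.4867, 0.0032, 0.0016]
orientation: [[-0.955, 0.298, 0.001], [0.298, 0.955, -0.0], [-0.001, 0.0, -1.0]]
contact_force: [-0.0, 0.3, -2.9]
opening: 0.294
gripper_force: 30.0
```

Call:
drive_tool --steps '[1, 0.02, -0.0065, 0, 0, 1, 0.02, -0.0065, 0, 0, 1, 0.01, -0.003, 0, 0, 1, 0, 0, 0, 0]'

```text
time_s: 15.55
ee_pos: [0.506, -0.0037, 0.0014]
orientation: [[-0.954, 0.299, 0.001], [0.299, 0.954, -0.0], [-0.001, 0.0, -1.0]]
contact_force: [-0.5, 0.1, -3.1]
opening: 0.294
gripper_force: 30.0
```

Call:
drive_tool --steps '[1, 0.008, -0.0025, 0, 0, 1, 0.005, -0.0015, 0, 0, 1, 0, 0, 0, 0]'

```text
time_s: 15.85
ee_pos: [0.511, -0.0053, 0.0015]
orientation: [[-0.954, 0.299, 0.0], [0.299, 0.954, -0.0], [-0.0, 0.0, -1.0]]
contact_force: [-0.6, -0.4, -3.6]
opening: 0.289
gripper_force: 30.0
```

Call:
drive_tool --steps '[1, 0.004, -0.001, 0, 0, 1, 0, 0, 0, 0]'

```text
time_s: 16.05
ee_pos: [0.5126, -0.0057, 0.0015]
orientation: [[-0.954, 0.299, 0.0], [0.299, 0.954, -0.0], [-0.0, -0.0, -1.0]]
contact_force: [-0.3, -0.1, -2.5]
opening: 0.288
gripper_force: 30.0
```

Call:
drive_tool --steps '[1, 0.004, -0.001, 0, 0, 1, 0, 0, 0, 0]'

```text
time_s: 16.25
ee_pos: [0.5142, -0.0061, 0.0016]
orientation: [[-0.954, 0.299, 0.0], [0.299, 0.954, -0.0], [-0.0, 0.0, -1.0]]
contact_force: [1.0, 0.4, -1.9]
opening: 0.289
gripper_force: 30.0
```

Call:
drive_tool --steps '[1, 0.004, -0.001, 0, 0, 1, 0, 0, 0, 0]'

```text
time_s: 16.45
ee_pos: [0.5158, -0.0065, 0.0016]
orientation: [[-0.954, 0.299, 0.0], [0.299, 0.954, -0.0], [-0.0, 0.0, -1.0]]
contact_force: [-0.3, -0.2, -3.0]
opening: 0.292
gripper_force: 30.0
```

Call:
drive_tool --steps '[1, 0.004, -0.001, 0, 0, 1, 0, 0, 0, 0]'

```text
time_s: 16.65
ee_pos: [0.5175, -0.0069, 0.0016]
orientation: [[-0.954, 0.299, 0.0], [0.299, 0.954, -0.0], [-0.0, 0.0, -1.0]]
contact_force: [0.4, -0.5, -2.2]
opening: 0.289
gripper_force: 30.0
```

Call:
drive_tool --steps '[1, 0.004, -0.001, 0, 0, 1, 0, 0, 0, 0]'

```text
time_s: 16.85
ee_pos: [0.5179, -0.007, 0.0013]
orientation: [[-0.954, 0.299, -0.002], [0.299, 0.954, 0.0], [0.002, -0.0, -1.0]]
contact_force: [-3.1, 0.9, -0.1]
opening: 0.29
gripper_force: 30.0
```

```bash
python3 - <<'E'
from h import *
c=cam('top');s=cam('scene')
A=np.zeros((400,800,3),np.uint8);A[:,:400]=cv2.resize(c['img'][170:250,320:400],(400,400),interpolation=cv2.INTER_CUBIC);A[:,400:]=cv2.resize(s['img'][150:230,250:330],(400,400),interpolation=cv2.INTER_CUBIC);cv2.imwrite('pics/c6.png',A)
E
```

```text
(no output)
```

View pics/c6.png

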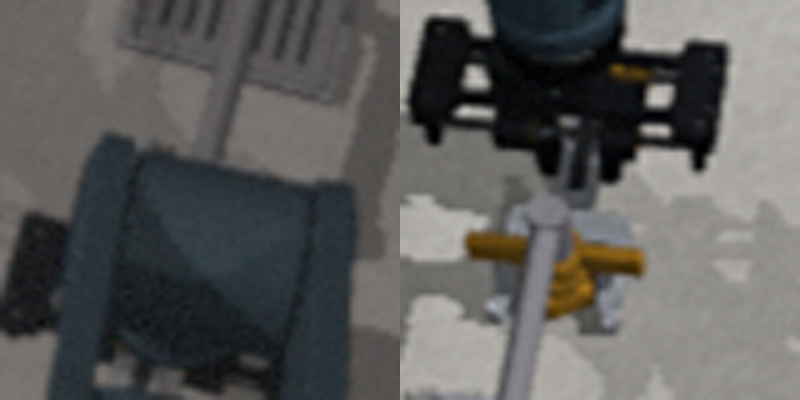

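The scene view shows the jaws round the hexagon below the wings, with the mouth bottom touching. The wrench is seated. Now I'll compute the arc.

```bash
python3 - <<'E'
from h import *
A=np.array([.6015,-.0335]);p=np.array([.5185,-.0072]);r0=p-A
for d in [3,6,9,12,15,18,21,24,27,30,33,36,39,42,45,48,51]:
    a=-np.deg2rad(d);q=A+np.array([[np.cos(a),-np.sin(a)],[np.sin(a),np.cos(a)]])@r0*(.0868/np.hypot(*r0))
    print(d,q.round(4),((q-p)/.4).round(4));p=q
def brass(img):
    h=cv2.cvtColor(img,cv2.COLOR_BGR2HSV);return (h[...,0]>12)&(h[...,0]<30)&(h[...,1]>140)
for n in('scene','top'):
    i=cam(n)['img'];m=brass(i)[150:240,230:400];print(n,m.sum())
E
```

```text
3 [ 0.5202 -0.003 ] [0.0044 0.0105]
6 [0.5219 0.0012] [0.0043 0.0105]
9 [0.5239 0.0053] [0.0048 0.0103]
12 [0.526  0.0094] [0.0053 0.01  ]
15 [0.5284 0.0132] [0.0059 0.0097]
18 [0.5309 0.017 ] [0.0064 0.0094]
21 [0.5336 0.0206] [0.0069 0.0091]
24 [0.5366 0.0241] [0.0073 0.0087]
27 [0.5397 0.0274] [0.0078 0.0083]
30 [0.543  0.0306] [0.0082 0.0079]
33 [0.5464 0.0336] [0.0086 0.0074]
36 [0.55   0.0363] [0.009 0.007]
39 [0.5537 0.0389] [0.0093 0.0065]
42 [0.5576 0.0414] [0.0096 0.006 ]
45 [0.5615 0.0435] [0.0099 0.0055]
48 [0.5656 0.0455] [0.0102 0.005 ]
51 [0.5698 0.0473] [0.0105 0.0044]
scene 216
top 0
```

Call:
drive_tool --steps '[1, 0.003, 0.01, 0, -0.1, 1, 0.004, 0.01, 0, -0.1, 1, 0, 0, 0, 0]'

```text
time_s: 17.35
ee_pos: [0.5211, 0.0012, 0.0012]
orientation: [[-0.918, 0.397, -0.001], [0.397, 0.918, 0.0], [0.001, -0.0, -1.0]]
contact_force: [-3.2, 0.4, -2.6]
opening: 0.292
gripper_force: 30.0
```

```bash
python3 - <<'E'
from h import *
cv2.imwrite('pics/sref.png',cam('scene')['img'])
E
```

Call:
drive_tool --steps '[1, 0.0048, 0.0103, 0, -0.1, 1, 0, 0, 0, 0]'

```text
time_s: 17.6
ee_pos: [0.523, 0.0048, 0.0012]
orientation: [[-0.896, 0.443, -0.001], [0.443, 0.896, -0.0], [0.001, -0.001, -1.0]]
contact_force: [-5.0, -1.2, -2.8]
opening: 0.292
gripper_force: 30.0
```

Call:
drive_tool --steps '[1, 0.0053, 0.01, 0, -0.1, 1, 0, 0, 0, 0]'

```text
time_s: 17.8
ee_pos: [0.5249, 0.0084, 0.0012]
orientation: [[-0.872, 0.489, -0.002], [0.489, 0.872, -0.001], [0.001, -0.002, -1.0]]
contact_force: [-5.4, -3.2, -2.9]
opening: 0.292
gripper_force: 30.1
```

Call:
drive_tool --steps '[1, 0.0059, 0.0097, 0, -0.1, 1, 0, 0, 0, 0]'

```text
time_s: 18.0
ee_pos: [0.5272, 0.0124, 0.0011]
orientation: [[-0.846, 0.534, -0.002], [0.534, 0.846, -0.001], [0.001, -0.002, -1.0]]
contact_force: [-6.4, -2.7, -3.1]
opening: 0.29
gripper_force: 30.0
```

Call:
drive_tool --steps '[1, 0.0064, 0.0094, 0, -0.1, 1, 0.0069, 0.0091, 0, -0.1, 1, 0.0073, 0.0087, 0, -0.1, 1, 0.0078, 0.0083, 0, -0.1, 1, 0.0082, 0.0079, 0, -0.1, 1, 0, 0, 0, 0]'

```text
time_s: 18.6
ee_pos: [0.5417, 0.0298, 0.0011]
orientation: [[-0.678, 0.735, -0.002], [0.735, 0.678, -0.001], [0.001, -0.002, -1.0]]
contact_force: [-6.0, -2.7, -1.0]
opening: 0.29
gripper_force: 30.0
```

```bash
cat > brass.py <<'E'
from h import *
from scipy.optimize import least_squares
def brass(img):
    h=cv2.cvtColor(img,cv2.COLOR_BGR2HSV);return ((h[...,0]>12)&(h[...,0]<30)&(h[...,1]>140)).astype(np.uint8)
def boxpts(x,y,n,s):  # wing plates
    out=[]
    for sg in(1,-1):
        P=np.array([[a,sg*b,z] for a in(-.0055,.0055) for b in(.021,.055) for z in(.029,.051)])
        R=np.array([[np.cos(n),-np.sin(n),0],[np.sin(n),np.cos(n),0],[0,0,1]]);out.append(P@R.T+[x,y,0])
    return out
def score(c,m,x,y,n,S=4):
    M=np.zeros((400*S,640*S),np.uint8)
    for P in boxpts(x,y,n,S):
        cv2.fillConvexPoly(M,cv2.convexHull((proj(c,P)*S).round().astype(np.int32)),1)
    M=cv2.resize(M.astype(np.float32),(640,400),interpolation=cv2.INTER_AREA)
    return M
def best(c,img,axis,zs=(0,)):
    m=brass(img).astype(float); r=[]
    for n in np.deg2rad(np.arange(-80,0,1.)):
        for dx in np.arange(-.006,.0061,.002):
            for dy in(-.004,-.002,0,.002,.004):
                M=score(c,m,axis[0]+dx,axis[1]+dy,n); r.append(((M*m).sum()-1*(M*(1-m)).sum(),np.rad2deg(n),dx,dy))
    return sorted(r)[::-1][:4]
E
python3 - <<'E'
from brass import *
o=get_obs();print(np.round(o['wrist_torque'],2),np.round(o['ee_pos'],4))
c=cam('scene')
for n,i in(('ref',cv2.imread('pics/sref.png')),('now',c['img'])):
    print(n,brass(i)[150:240,230:340].sum());[print(np.round(r,3)) for r in best(c,i,(.606,-.033))]
E
```

```text
[-0.22  1.12  0.17] [0.5417 0.0298 0.0011]
ref 219
[ 5.15e+01 -1.80e+01  0.00e+00 -4.00e-03]
[ 5.0562e+01 -2.1000e+01  0.0000e+00 -2.0000e-03]
[ 50.375 -20.      0.      0.   ]
[ 4.9625e+01 -1.9000e+01  0.0000e+00 -4.0000e-03]
now 213
[ 6.9938e+01 -4.2000e+01 -4.0000e-03 -2.0000e-03]
[ 6.8312e+01 -4.0000e+01 -4.0000e-03 -2.0000e-03]
[ 6.8125e+01 -4.1000e+01 -4.0000e-03 -2.0000e-03]
[ 6.7688e+01 -3.9000e+01 -2.0000e-03 -2.0000e-03]
```

Call:
drive_tool --steps '[1, 0.0086, 0.0074, 0, -0.1, 1, 0.009, 0.007, 0, -0.1, 1, 0.0093, 0.0065, 0, -0.1, 1, 0.0096, 0.006, 0, -0.1, 1, 0.0099, 0.0055, 0, -0.1, 1, 0.0102, 0.005, 0, -0.1, 1, 0, 0, 0, 0, 1, 0, 0, 0, 0]'

```text
time_s: 19.45
ee_pos: [0.5641, 0.0448, 0.0011]
orientation: [[-0.419, 0.908, -0.003], [0.908, 0.419, -0.0], [0.001, -0.002, -1.0]]
contact_force: [-7.1, -1.4, 0.1]
opening: 0.293
gripper_force: 30.0
```

```bash
python3 - <<'E'
from brass import *
o=get_obs();print(np.round(o['wrist_torque'],2),np.round(o['ee_pos'],4))
c=cam('scene');i=c['img'];cv2.imwrite('pics/snow.png',i)
print(brass(i)[150:240,230:340].sum());[print(np.round(r,3)) for r in best(c,i,(.606,-.033))]
E
```

```text
[-0.15  1.15 -0.04] [0.5641 0.0448 0.0011]
177
[ 4.7562e+01 -5.7000e+01 -6.0000e-03 -4.0000e-03]
[ 4.7312e+01 -5.9000e+01 -6.0000e-03 -4.0000e-03]
[ 4.7188e+01 -5.8000e+01 -6.0000e-03 -2.0000e-03]
[ 4.6812e+01 -5.8000e+01 -6.0000e-03 -4.0000e-03]
```

Call:
drive_tool --steps '[1, 0.0105, 0.0044, 0, -0.1, 1, 0.0035, 0.0014, 0, -0.033, 1, 0, 0, 0, 0, 1, 0, 0, 0, 0]'

```text
time_s: 19.9
ee_pos: [0.5691, 0.0469, 0.0011]
orientation: [[-0.355, 0.935, -0.004], [0.935, 0.355, -0.0], [0.001, -0.004, -1.0]]
contact_force: [-8.8, -0.7, 1.7]
opening: 0.293
gripper_force: 30.0
```

Call:
drive_tool --steps '[0.2, 0, 0, 0, 0, 0.2, 0, 0, 0, 0, 0, 0, 0, 0, 0, -0.3, 0, 0, 0, 0, -0.3, 0, 0, 0, 0, -0.3, 0, 0, 0, 0, -0.3, 0, 0, 0, 0]'

```text
time_s: 20.6
ee_pos: [0.5711, 0.0474, 0.0017]
orientation: [[-0.352, 0.936, 0.001], [0.936, 0.352, -0.0], [-0.0, 0.0, -1.0]]
contact_force: [-0.2, -0.6, 0.2]
opening: 0.651
gripper_force: 0.0
```

Call:
drive_tool --steps '[-0.3, 0, 0, 0.1, 0, -0.3, 0, 0, 0.12, 0, -0.3, 0, 0, 0.12, 0, -0.3, 0, 0, 0.12, 0, -0.3, -0.06, 0.1, 0, 0, -0.3, -0.06, 0.1, 0, 0, -0.3, -0.06, 0.1, 0, 0, -0.3, -0.06, 0.1, 0, 0]'

```text
time_s: 21.4
ee_pos: [0.4739, 0.2087, 0.1858]
orientation: [[-0.352, 0.936, 0.001], [0.936, 0.352, 0.0], [-0.0, 0.001, -1.0]]
contact_force: [0.5, 0.4, 0.0]
opening: 0.652
gripper_force: 0.0
```

Call:
drive_tool --steps '[-0.3, -0.06, 0.1, 0, 0, -0.3, 0, 0, 0, 0, -0.3, 0, 0, 0, 0, -0.3, 0, 0, 0, 0]'

```text
time_s: 21.8
ee_pos: [0.4514, 0.2468, 0.1856]
orientation: [[-0.352, 0.936, 0.0], [0.936, 0.352, -0.0], [-0.0, 0.0, -1.0]]
contact_force: [0.0, 0.7, 0.3]
opening: 0.654
gripper_force: 0.0
```

```bash
python3 - <<'E'
from brass import *
o=get_obs();print(np.round(o['ee_pos'],3),np.round(o['contact_force'],1))
def br(img):
    h=cv2.cvtColor(img,cv2.COLOR_BGR2HSV);return ((h[...,0]>10)&(h[...,0]<32)&(h[...,1]>110)).astype(np.uint8)
import brass; brass.brass=br
c=cam('top');cv2.imwrite('pics/tend.png',c['img'])
ref=np.zeros((400,640,3),np.uint8);ref[140:240,320:420]=cv2.resize(cv2.imread('pics/t3.png'),(100,100),interpolation=cv2.INTER_AREA)
for n,i in(('ref',ref),('top0',cv2.imread('pics/top0.png')),('now',c['img'])):
    m=br(i)
    if n!='top0': print(n,m.sum(),[np.round(r,3).tolist() for r in best(c,i,(.598,-.034))])
    # wing tips: brass pixels mapped to z=.045, 35..60 mm from axis
    v,u=np.nonzero(m);P=np.array([at_z(c,a,b,.051)[:2] for a,b in zip(u,v)])-[.597,-.0335]
    f=np.hypot(*P.T);q=P[(f>.036)&(f<.065)]
    a=np.angle(np.mean(np.exp(2j*np.arctan2(q[:,1],q[:,0]))))/2;print(n,len(q),'wing line deg',np.rad2deg(a)%180)
s=cam('scene');i=s['img'];brass.brass=lambda img:((lambda h:((h[...,0]>12)&(h[...,0]<30)&(h[...,1]>140)).astype(np.uint8))(cv2.cvtColor(img,cv2.COLOR_BGR2HSV)))
print('scene',[np.round(r,3).tolist() for r in best(s,i,(.606,-.033))])
E
```

```text
[0.451 0.247 0.186] [0.  0.7 0.3]
ref 186 [[30.938, -18.0, 0.002, -0.002], [30.688, -17.0, 0.002, 0.004], [30.688, -18.0, 0.002, 0.002], [30.625, -15.0, 0.0, -0.002]]
ref 39 wing line deg 71.95338944677721
top0 31 wing line deg 135.55676058290874
now 93900 [[50.5, -60.0, 0.004, 0.002], [49.812, -59.0, 0.002, 0.002], [49.562, -61.0, 0.002, 0.0], [49.375, -60.0, 0.002, 0.002]]
now 41 wing line deg 30.924624736678854
scene [[32.25, -60.0, -0.006, -0.004], [31.938, -59.0, -0.006, -0.004], [31.188, -61.0, -0.006, -0.002], [30.75, -62.0, -0.006, -0.002]]
```

Call:
drive_tool --steps '[-0.3, 0.056, -0.11, 0.03, 0, -0.3, 0.056, -0.11, 0.03, 0, -0.3, 0.056, -0.11, 0.03, 0, -0.3, 0.056, -0.11, 0.03, 0, -0.3, 0.056, -0.11, 0.01, 0, -0.3, 0.056, -0.11, 0, 0, -0.3, 0.056, -0.11, 0, 0, -0.3, 0.056, -0.11, 0, 0]'

```text
time_s: 22.7
ee_pos: [0.6291, -0.1056, 0.2367]
orientation: [[-0.35, 0.937, 0.0], [0.937, 0.35, -0.0], [-0.0, 0.0, -1.0]]
contact_force: [-0.1, 0.9, 0.2]
opening: 0.65
gripper_force: 0.0
```

Call:
drive_tool --steps '[-0.3, 0, 0, 0, 0, -0.3, 0, 0, 0, 0, -0.3, 0, 0, 0, 0]'

```text
time_s: 23.0
ee_pos: [0.628, -0.1017, 0.2364]
orientation: [[-0.351, 0.936, -0.001], [0.936, 0.351, 0.001], [0.001, -0.001, -1.0]]
contact_force: [-0.6, -0.4, 0.4]
opening: 0.647
gripper_force: 0.0
```

```bash
python3 - <<'E'
from brass import *
o=get_obs();print(np.round(o['ee_pos'],3),o['time_s'])
w=cam('wrist');i=w['img'];cv2.imwrite('pics/wend.png',i);np.save('wend.npy',w,allow_pickle=True)
def stat(n,c):
    m=brass(c['img']);v,u=np.nonzero(m);print(n,m.sum(),u.min(),u.max(),v.min(),v.max(),proj(c,[[.6,-.033,.05]]).round())
    p0=proj(c,[[.6,-.033,.05]])[0];k=np.hypot(u-p0[0],v-p0[1])<90;u=u[k];v=v[k]
    P=np.array([at_z(c,a,b,.051)[:2] for a,b in zip(u,v)])
    # outer wing pixels: iterate centre as midpoint of the two ends
    C=np.array([.598,-.033])
    for _ in range(4):
        d=P-C;f=np.hypot(*d.T);q=d[(f>.036)&(f<.062)];a=np.angle(np.mean(np.exp(2j*np.arctan2(q[:,1],q[:,0]))))/2
        e=np.array([np.cos(a),np.sin(a)]);s=q@e;A,B=q[s>0].mean(0),q[s<0].mean(0);C=C+(A+B)/2
    L=A-B;print(len(q),C.round(4),'line',np.rad2deg(np.arctan2(L[1],L[0]))%180)
    print([np.round(r,3).tolist() for r in best(c,c['img'],C)][:3])
stat('start(w2)',np.load('w2.npy',allow_pickle=True).item());stat('now',w)
E
```

```text
[ 0.628 -0.102  0.236] 23.0
start(w2) 885 229 456 55 378 [[315. 105.]]
172 [ 0.5989 -0.0324] line 135.82289919792748
[[-521.5, -47.0, -0.006, -0.004], [-521.875, -46.0, -0.006, -0.004], [-522.438, -41.0, -0.006, -0.004]]
now 2944 166 583 83 378 [[318. 107.]]
226 [ 0.5993 -0.0321] line 30.660992219020525
[[106.25, -59.0, -0.002, 0.0], [101.625, -59.0, 0.0, -0.002], [99.062, -58.0, -0.002, -0.002]]
```

The wing line is now at 30.7–30.9°, against 72° at the stop, so the nut has been tightened only about 41°. I'll grip again and add the missing 4°.

Call:
drive_tool --steps '[-0.3, -0.036, 0.093, 0, 0, -0.3, -0.036, 0.093, 0, 0, -0.3, -0.036, 0.093, 0, 0, -0.3, -0.036, 0.094, 0, 0, -0.3, 0, 0, -0.12, 0, -0.3, 0, 0, -0.12, 0, -0.3, 0, 0, -0.12, 0, -0.3, 0, 0, 0, 0]'

```text
time_s: 23.85
ee_pos: [0.5649, 0.0495, 0.0864]
orientation: [[-0.354, 0.935, -0.013], [0.935, 0.354, 0.002], [0.006, -0.012, -1.0]]
contact_force: [-0.6, 0.1, -0.5]
opening: 0.652
gripper_force: 0.0
```

Call:
drive_tool --steps '[-0.3, 0, 0, 0, 0, -0.3, 0, 0, 0, 0]'

```text
time_s: 24.05
ee_pos: [0.5731, 0.0476, 0.096]
orientation: [[-0.353, 0.936, 0.005], [0.936, 0.353, -0.001], [-0.002, 0.004, -1.0]]
contact_force: [0.4, 0.1, 0.5]
opening: 0.65
gripper_force: 0.0
```

Call:
drive_tool --steps '[-0.3, -0.004, 0, -0.1, 0, -0.3, 0, 0, -0.1, 0, -0.3, 0, 0, -0.025, 0, -0.3, 0, 0, -0.01, 0, -0.3, 0, 0, 0, 0, -0.3, 0, 0, 0, 0]'

```text
time_s: 24.65
ee_pos: [0.5719, 0.0472, 0.0017]
orientation: [[-0.352, 0.936, 0.005], [0.936, 0.352, -0.001], [-0.002, 0.004, -1.0]]
contact_force: [1.5, -0.4, 0.7]
opening: 0.651
gripper_force: 0.0
```

Call:
drive_tool --steps '[1, 0, 0, 0, 0, 1, 0, 0, 0, 0, 1, 0, 0, 0, 0, 1, 0, 0, 0, 0, 1, 0, 0, 0, 0, 1, 0, 0, 0, 0, 1, 0, 0, 0, 0, 1, 0, 0, 0, 0]'

```text
time_s: 25.45
ee_pos: [0.5695, 0.0471, 0.0004]
orientation: [[-0.352, 0.936, -0.0], [0.936, 0.352, -0.001], [-0.0, -0.001, -1.0]]
contact_force: [-7.9, -2.7, 12.3]
opening: 0.291
gripper_force: 32.0
```

Call:
drive_tool --steps '[1, 0.007, 0.0026, 0.003, -0.067, 1, 0.007, 0.0024, 0, -0.067, 1, 0, 0, 0, 0, 1, 0, 0, 0, 0]'

```text
time_s: 25.85
ee_pos: [0.5739, 0.0488, 0.0005]
orientation: [[-0.287, 0.958, -0.003], [0.958, 0.287, -0.001], [-0.0, -0.003, -1.0]]
contact_force: [-6.7, -3.3, 5.9]
opening: 0.293
gripper_force: 36.0
```

```bash
python3 - <<'E'
from brass import *
c=cam('scene');print('now',[np.round(r,3).tolist() for r in best(c,c['img'],(.603,-.035))])
E
```

```text
now [[31.812, -66.0, -0.006, 0.0], [31.688, -64.0, -0.004, 0.0], [31.688, -65.0, -0.004, 0.0], [31.312, -64.0, -0.006, -0.002]]
```

Scene now gives about -64.5°, where the aim is about -63° and it gave -60 before this turn. I'll let go and check with the wrist and top cameras.

Call:
drive_tool --steps '[0.2, 0, 0, 0, 0, 0.2, 0, 0, 0, 0, 0, 0, 0, 0, 0, -0.3, 0, 0, 0, 0, -0.3, 0, 0, 0, 0, -0.3, 0, 0, 0, 0, -0.3, 0, 0, 0, 0]'

```text
time_s: 26.6
ee_pos: [0.576, 0.0494, 0.0005]
orientation: [[-0.286, 0.958, 0.002], [0.958, 0.286, -0.0], [-0.001, 0.002, -1.0]]
contact_force: [3.0, 1.1, 3.4]
opening: 0.651
gripper_force: 1.6
```

Call:
drive_tool --steps '[-0.3, 0, 0, 0.1, 0, -0.3, 0, 0, 0.12, 0, -0.3, 0, 0, 0.12, 0, -0.3, 0, 0, 0.12, 0, -0.3, 0, 0, 0.12, 0, -0.3, 0.036, -0.093, 0, 0, -0.3, 0.036, -0.093, 0, 0, -0.3, 0.036, -0.093, 0, 0]'

```text
time_s: 27.4
ee_pos: [0.6181, -0.063, 0.232]
orientation: [[-0.287, 0.958, -0.001], [0.958, 0.287, 0.0], [0.0, -0.001, -1.0]]
contact_force: [-0.3, -0.1, -0.6]
opening: 0.648
gripper_force: 0.0
```

Call:
drive_tool --steps '[-0.3, 0.036, -0.093, 0, 0, -0.3, 0, 0, 0, 0, -0.3, 0, 0, 0, 0, -0.3, 0, 0, 0, 0]'

```text
time_s: 27.8
ee_pos: [0.6319, -0.0983, 0.2312]
orientation: [[-0.286, 0.958, -0.002], [0.958, 0.286, 0.001], [0.001, -0.001, -1.0]]
contact_force: [0.3, -0.2, 0.2]
opening: 0.653
gripper_force: 0.0
```

```bash
python3 - <<'E'
from brass import *
o=get_obs();print(np.round(o['ee_pos'],3),o['time_s'],np.round(o['contact_force'],1))
c=cam('wrist');cv2.imwrite('pics/wend2.png',c['img'])
m=brass(c['img']);v,u=np.nonzero(m)
p0=proj(c,[[.6,-.033,.05]])[0];k=np.hypot(u-p0[0],v-p0[1])<90;u=u[k];v=v[k]
P=np.array([at_z(c,a,b,.051)[:2] for a,b in zip(u,v)]);C=np.array([.598,-.033])
for _ in range(4):
    d=P-C;f=np.hypot(*d.T);q=d[(f>.036)&(f<.062)];a=np.angle(np.mean(np.exp(2j*np.arctan2(q[:,1],q[:,0]))))/2
    e=np.array([np.cos(a),np.sin(a)]);s=q@e;A,B=q[s>0].mean(0),q[s<0].mean(0);C=C+(A+B)/2
L=A-B;print(len(q),C.round(4),'line',np.rad2deg(np.arctan2(L[1],L[0]))%180,[np.round(r,3).tolist() for r in best(c,c['img'],C)][:3])
for r in spotter.find_in('wrist','wrench'): print(r['p'],(np.array(r['bbox'])*[640,400,640,400]).round())
E
```

```text
[ 0.632 -0.098  0.231] 27.8 [ 0.3 -0.2  0.2]
234 [ 0.5993 -0.0321] line 27.471696621581327 [[107.875, -62.0, -0.002, -0.002], [107.312, -63.0, 0.0, -0.002], [105.75, -63.0, -0.002, 0.0]]
0.77 [271.   2. 346. 138.]
```

```bash
python3 -c "
from plant import ctrl;print(ctrl.close_job())"
```

```text
the job is handed in; nothing more can be done
None
```

I spun the nut to its stop by a wing, then tightened it about 44.5° with the wrench (aim 45°, measured to about ±1°). The wrench was left on the nut, with nothing touching the mug, mill or jar, and I handed the job in at about 28 s of the 69 s; no verdict was shown.

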